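# Seat and vent the culture-medium bottle

### The job

Lift the square white bottle upright and lower it, without dropping it, into the square pocket of the metal holder until it stands fully home; once it stands there, screw its black cap down clockwise until it bottoms out, then back it off a quarter turn so that the bottle can vent. Finish while still gripping the cap at that setting, with the bottle still home in the holder, and leave the dish, the tip box and the round bottle where they are.

Things in the scene. Friction and masses are not known exactly. Their poses are not given: they have to be found in the camera images.
- bottle: Empty square white plastic bottle, loose, upright on the bench, 0.15 to 0.3 kg with cap. Body 60 x 60 mm in plan, edges rounded 4 mm; shoulder 78 mm above its underside, then a neck at most 43 mm across. Origin: centre of its underside; z up, x and y square to its side faces. It fits the holder in any of four quarter turns.
- cap: Round black ribbed screw cap, started on the thread: 44 mm across, 30 mm high, origin at the centre of its underside, z up, turns with the cap. Underside 90 mm above the bottle's underside when bottomed out; rises 1 mm per rad unscrewed. Thin rib on top from centre to +x. The bottle may be carried by it: the thread has 0.1 N m of friction and stays where left.
- cap_turn (a joint): Turn of the cap relative to the bottle in rad: 0 = bottomed out on the neck (a hard stop), growing as it is unscrewed (counterclockwise seen from above). It starts 1.1 to 2.6 rad open; it has a stop at 3.6.
- holder: Aluminium block 92 x 92 x 43 mm, fixed to the bench, with a square pocket open at the top, 63 x 63 mm, 35 mm deep (floor 8 mm above the bench), mouth chamfered 4 mm; four dark screw heads 3.5 mm high on its top corners. It keeps a seated bottle from turning. Origin: centre of its underside; z up, x and y square to block and pocket.
- dish: Bystander: closed glass dish, 62 mm across, 15 mm high, lying on the bench. Origin: centre of its underside.
- tip_box: Bystander: grey box of pipette tips, 85 x 120 mm, 58 mm high. Origin: centre of its underside.
- round_bottle: Bystander: round white bottle with a black cap, 62 mm across, 115 mm high. Origin: centre of its underside.
Not all that is in view belongs to the job. What is shaped like the holder but blue or green is not meant.

How it is judged:
On the way, in this order (a step that is already met when the one before it is completed fails the run):
1. the bottle stands fully home in the holder's pocket (horizontal distance between bottle and holder below 0.005 m and z of bottle in the frame of holder below 0.0115 m and angle between bottle's own z axis and vertical below 0.06 rad), for 0.2 s.
2. the cap is screwed down to its stop while the bottle stands in the holder (value of joint cap_turn below 0.08 rad and horizontal distance between bottle and holder below 0.005 m and z of bottle in the frame of holder below 0.0115 m), for 0.1 s.
At the end, for the whole second after the job is handed in: The cap stands a quarter turn (90 degrees, within 20) open from its stop and the fingers still grip it with more than 3 N, at rest; the bottle stands upright on the floor of the holder's pocket (within 3.5 mm of its floor and 5 mm of its middle) (all of step 1 and value of joint cap_turn between 1.22 and 1.92 rad and contact force between the fingers and cap above 3 N and linear speed of bottle below 0.02 m/s and angular speed of cap below 0.1 rad/s); the arm keeps its last pose, push and grip.
It fails at once if the bottle is dropped or thrown (moves faster than 0.35 m/s with no finger on it) (linear speed of bottle above 0.35 m/s and contact force between the fingers and bottle below 0.1 N).
It fails at once if the bottle is tipped by more than 35 degrees (angle between bottle's own z axis and vertical above 0.6 rad).
It fails at once if a bystander is moved by more than 30 mm (distance of any of dish, tip_box, round_bottle from where it was at the start of the episode above 0.03 m).
It also fails if it takes over 54 s, if anything falls off the work surface, if the arm or the gripper's body presses on something with over 40 N, if the wrist force passes 120 N, or if a joint passes its speed limit or range.

### The arm

A 6-joint arm with a two-finger parallel gripper is mounted at the origin on the work surface. World frame = base frame: x ahead of the robot, y to its left, z up, the work surface at z = 0. Lengths are in m, angles in rad, forces in N, time in s.
With the tool pointing down it reaches from about 0.325 to 0.9 m from the base axis. Payload 6.1 kg.
Tool frame: the origin (TCP) lies between the finger pads; the fingertips stand env.tip_extent ahead of it and the grasp point (between the pads) lies 2 mm behind it (env.tip_extent is the distance from the TCP to the fingertips, in m); z points along the fingers, y is the line along which they close (so a half turn about z gives the same grasp; the last joint's range is limited). The gripper opens to 87 mm and grips with 3 to 60 N. Pads are 19 mm wide; open, the fingers measure 117 mm over their backs; the gripper's body (75 mm by 190 mm) begins 51 mm behind the grasp point.
Start: joints at [-0.126, 0.22, 1.526, -0, 1.395, -0.126], TCP at [0.625, -0, 0.24] pointing down, gripper open.
Joint ranges: [-2.98, 2.98], [-0.91, 2.08], [0.09, 2.57], [-1.24, 4.39], [0.2, 2.65], [-2.68, 2.68]. Speed limits (rad/s): [2.57, 2.57, 3.01, 3.14, 3.14, 3.14].

### API

Orientations are given as a unit quaternion [w, x, y, z].
In Python, from workcell import env gives the robot as it stands. The module is installed in compiled form; this text tells all that it offers. Calls block until the motion is done:
- env.move_to(position, orientation): joint-space move of the TCP to a pose.
- env.move_l(position, v=0.15, rot=None): straight line of the TCP; rot=None keeps the orientation; v is the mean speed in m/s.
- env.movej(angles): joint-space move.
- env.gripper_open() and env.grasp(): open the fingers fully, or close them until they stop; the grip force is fixed at half the most.
- env.wait(seconds).
- env.inverse_kinematics(position, orientation): joint angles nearest the present ones, or None.
- env.get_state(): the state.
- env.read_camera(name): name is "scene" or "side" or "wrist"; returns a dict with "img" (384x512x3 uint8, red, green, blue), "depth" (384x512 float32, m along the optical axis (not along the pixel's ray), 0 where there is no reading), "mtx" (3x3 intrinsics, pixels), "k1" (the pictures are not rectified: a ray, as slopes to the right and down, at radius r is drawn at 1 + k1 r^2 times it, then the intrinsics apply), "T" (4x4, takes a point from camera to world coordinates); the wrist camera has in their place "T_tool_cam" (4x4, takes a point from camera to tool coordinates, whose origin is the TCP and whose axes are the flange's). Camera axes: x right, y up, looking along -z (the intrinsics and any distortion apply to the point x, -y, -z); pixel columns grow to the right and rows downward; lengths in m; the calibration is good to about 2 mm. A picture is of the moment at which its call begins: read the wrist's pose just before it.
A pose or a line that the arm cannot do raises env.Unreachable and nothing moves.
- env.close_job(): hands the job in; it is judged then, once.
Trained networks look in a picture, given as the dict that the camera call returned (one of the last four; its "shot" number tells which), for a name from the list of things; names that differ only in an ending like _2 or _b are one class to them, and where a whole thing is asked for, a point or a joint stands for the part that bears it (a point fixed in the world has none). Each returns a list of dicts, best first, with "confidence" (0 to 1); they miss things now and then, are a little off and sometimes report something else, mostly with a low value. They report only what shows in the picture. A call takes as long as a camera call. They do not tell look-alikes from the thing itself.
- env.spot_in(picture, thing): "rect" ([centre column, centre row, width, height] in pixels, round what is visible of it).
- env.mark_of(picture, thing): "position" ([row, column] in pixels: a listed point, or the origin of a listed thing).
The state is a dict: "t": time; "qpos": joint angles; "qd": joint speeds; "joint_efforts": joint torques, N m; "tool_pos": TCP position; "orientation": TCP orientation; "ft_force": force on the tool from outside, world axes, zero at the start; "torque": the same for the moment, N m; "finger_gap": opening from 0.0 (shut) to 1.0 (fully open); "grip_force": force on a finger pad.
Only numpy, scipy, OpenCV 4.12 (cv2) and the standard library are available. Lean on these libraries where they do the work, as an engineer would, in place of code of your own. Each camera call takes 0.05 s, during which the arm holds its last target. There are 200 camera calls.

## Working session

There is one attempt and no reset: what is moved stays moved. The work goes in short steps, each a Python script; the robot and the scene stay as the last script left them, time stands still between calls to the robot, and variables do not carry over. Pictures are saved under pics/ and viewed, at most 10 in all, crops included, and the job is handed in when it is done.

```bash
mkdir -p pics; cat > h.py <<'E'
import numpy as np, cv2
from workcell import env
from scipy.spatial.transform import Rotation as R
def T_of(p,c,st=None):
    if 'T' in p: return np.array(p['T'])
    q=np.array(st['orientation']); M=np.eye(4); M[:3,:3]=R.from_quat(q[[1,2,3,0]]).as_matrix(); M[:3,3]=st['tool_pos']
    return M@np.array(p['T_tool_cam'])
def cloud(p,T):
    h,w=p['depth'].shape; v,u=np.mgrid[0:h,0:w]; uv=np.stack([u.ravel(),v.ravel()],1).astype(np.float64)
    n=cv2.undistortPoints(uv[:,None],np.array(p['mtx'],float),np.array([p['k1'],0,0,0,0.]))[:,0]
    d=p['depth'].ravel(); P=np.stack([n[:,0]*d,-n[:,1]*d,-d],1)
    W=P@T[:3,:3].T+T[:3,3]; W[d<=0]=np.nan
    return W.reshape(h,w,3)
def shot(name):
    st=env.get_state(); p=env.read_camera(name); return p,cloud(p,T_of(p,name,st))
def down(yaw): # tool z down, tool y at angle yaw in the world
    y=np.array([np.cos(yaw),np.sin(yaw),0]); z=np.array([0,0,-1.]); x=np.cross(y,z)
    q=R.from_matrix(np.stack([x,y,z],1)).as_quat(); return q[[3,0,1,2]]
E
python3 - <<'E'
from h import *
print(env.tip_extent, env.get_state())
ims=[]
for c in ('scene','side'):
    p,W=shot(c); cv2.imwrite(f'/tmp/{c}.png',p['img'][...,::-1]); np.savez(f'/tmp/{c}.npz',W=W,img=p['img'])
    cv2.imwrite(f'pics/{c}.png',p['img'][...,::-1])
    for t in('bottle','cap','holder','dish','tip_box','round_bottle'):
        for d in env.spot_in(p,t)[:3]:
            u,v,w,h=d['rect']; print(c,t,np.round(d['rect']),round(d['confidence'],2),np.round(W[int(np.clip(v,0,383)),int(np.clip(u,0,511))],3))
E
```

```text
0.017 {'t': 0.0, 'qpos': array([-1.26125992e-01,  2.21221638e-01,  1.52762057e+00,  2.87672099e-05,
        1.39468626e+00, -1.26096239e-01]), 'qd': array([-0.00095014, -0.00016557,  0.00195403,  0.00077504, -0.0010313 ,
       -0.00123147]), 'joint_efforts': array([-1.67445501e-05, -4.94609964e+01, -3.87383544e+01,  6.99962187e-02,
        5.70271199e-02, -1.42064664e-04]), 'tool_pos': array([6.24412847e-01, 6.36755405e-05, 2.38434993e-01]), 'orientation': array([-7.73737267e-04,  7.07118760e-01,  7.07094139e-01, -5.81705220e-04]), 'ft_force': array([ 1.07513036,  0.11056468, -0.01235054]), 'torque': array([ 0.03628073, -0.00011742, -0.0284176 ]), 'grip_force': 0.0, 'finger_gap': 1.0007430385020648}
scene bottle [337. 184.  26.  39.] 0.98 [0.54  0.154 0.078]
scene cap [340. 172.  24.  14.] 0.54 [0.537 0.161 0.115]
scene holder [266. 166.  32.  30.] 0.97 [0.315 0.018 0.01 ]
scene holder [228. 199.  40.  35.] 0.88 [ 0.45  -0.136  0.007]
scene holder [214. 169.  32.  29.] 0.84 [ 0.343 -0.158  0.041]
scene dish [271. 201.  23.  17.] 0.73 [ 0.502 -0.019  0.015]
scene tip_box [311. 260.  62.  45.] 0.93 [ 0.773 -0.006  0.058]
scene round_bottle [117. 261.  36.  51.] 0.94 [ 0.697 -0.417  0.076]
side bottle [228. 141.  24.  43.] 0.73 [0.517 0.154 0.082]
side bottle [343. 311.  30.  47.] 0.34 [ 0.663 -0.441  0.09 ]
side cap [227. 129.  14.  20.] 0.69 [0.521 0.16  0.122]
side holder [168. 244.  48.  46.] 0.78 [ 0.308 -0.136  0.008]
side holder [297. 269.  43.  42.] 0.75 [ 0.617 -0.278  0.009]
side holder [230. 229.  42.  43.] 0.72 [ 0.477 -0.12   0.008]
side dish [229. 199.  20.  16.] 0.6 [ 0.488 -0.018  0.016]
side tip_box [312. 175.  35.  43.] 0.96 [ 0.737 -0.014  0.054]
side round_bottle [342. 311.  33.  44.] 0.65 [ 0.662 -0.439  0.087]
```

View pics/scene.png

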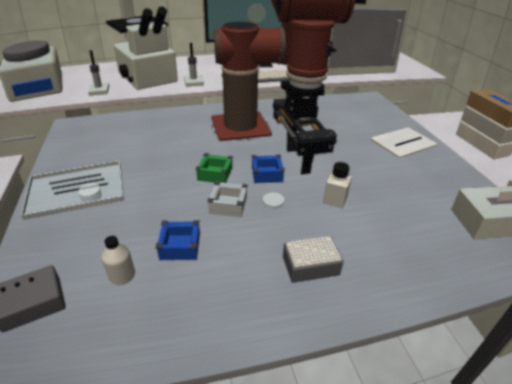

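View pics/side.png

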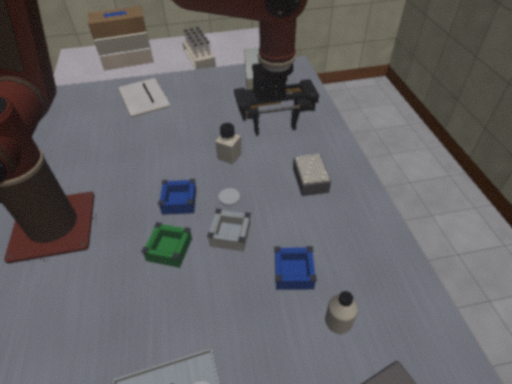

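The metal holder is the silver one, at scene (228,199) and side (230,229), near (0.46,-0.13). The bottle is at scene (337,184) and side (228,141), near (0.53,0.155). The blue and green ones are decoys. Next I look from close by with the wrist camera.

```bash
python3 - <<'E'
from h import *
for n,xy in (('hold',(0.465,-0.13)),('bot',(0.53,0.157))):
    env.move_to([xy[0],xy[1],0.32],down(0)); env.wait(.3)
    st=env.get_state(); print(n,st['t'],st['tool_pos'],st['qpos'])
    p,W=shot('wrist'); np.savez(f'/tmp/{n}.npz',W=W,img=p['img']); cv2.imwrite(f'pics/{n}.png',p['img'][...,::-1])
    if n=='hold': print(np.round(p['T_tool_cam'],3))
    for t in('bottle','cap','holder','dish'):
        for d in env.spot_in(p,t)[:2]:
            u,v,w,h=d['rect']; print(t,np.round(d['rect']),round(d['confidence'],2),np.round(W[int(np.clip(v,0,383)),int(np.clip(u,0,511))],3))
for y in (-1.5,-.5,.5,1.5): print(y,env.inverse_kinematics([.46,-.13,.2],down(y)))
E
```

```text
hold 1.8917 [ 0.46537761 -0.12944654  0.31933323] [-4.34794822e-01 -1.67085323e-01  1.77368729e+00  7.98480557e-05
  1.53627143e+00 -4.35973025e-01]
[[ 0.     0.964  0.264  0.073]
 [ 1.    -0.001  0.001  0.   ]
 [ 0.001  0.264 -0.964 -0.145]
 [ 0.     0.     0.     1.   ]]
holder [340. 255.  74.  60.] 0.95 [ 0.492 -0.097  0.386]
holder [153. 180.  85.  82.] 0.85 [ 0.303 -0.155  0.009]
dish [270.  82.  39.  48.] 0.63 [ 0.493 -0.004  0.014]
bot 3.575 [0.53019914 0.15602724 0.32012105] [ 1.43559397e-01  5.34563366e-03  1.61031475e+00 -9.74504929e-05
  1.52572266e+00  1.45133967e-01]
bottle [242. 159.  59.  56.] 0.93 [0.519 0.18  0.12 ]
cap [245. 163.  37.  38.] 0.69 [0.522 0.176 0.124]
holder [137. 231.  55.  34.] 0.86 [0.347 0.055 0.045]
holder [227. 300.  53.  35.] 0.81 [ 0.486 -0.09   0.015]
dish [231. 245.  28.  14.] 0.51 [0.494 0.017 0.016]
-1.5 [-4.40605603e-01 -1.04806302e-01  1.94208099e+00 -4.44089210e-16
  1.30431796e+00  1.05939440e+00]
-0.5 [-4.40605603e-01 -1.04806302e-01  1.94208099e+00 -4.44089210e-16
  1.30431796e+00  5.93943974e-02]
0.5 [-4.40605603e-01 -1.04806302e-01  1.94208099e+00 -4.44089210e-16
  1.30431796e+00 -9.40605603e-01]
1.5 [-4.40605603e-01 -1.04806302e-01  1.94208099e+00 -4.44089210e-16
  1.30431796e+00 -1.94060560e+00]
```

View pics/hold.png

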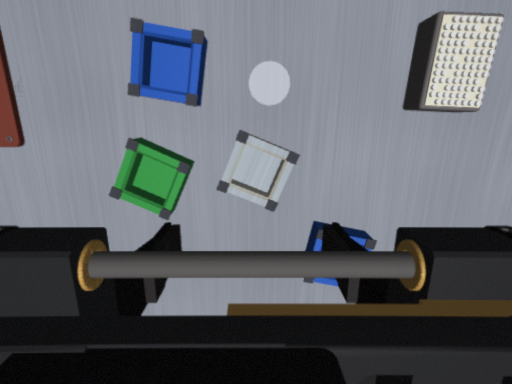

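View pics/bot.png

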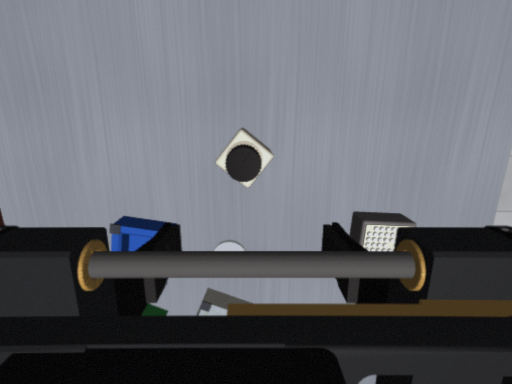

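```bash
cat >> h.py <<'E'
def rect(W,c,r,z0,z1):
    m=(np.hypot(W[...,0]-c[0],W[...,1]-c[1])<r)&(W[...,2]>z0)&(W[...,2]<z1)
    P=W[m]; return cv2.minAreaRect((P[:,:2]*1000).astype(np.float32)),len(P),np.median(P[:,2])
E
python3 - <<'E'
from h import *
for f in('hold','scene','side'):
    W=np.load(f'/tmp/{f}.npz')['W']; print(f,rect(W,(.463,-.132),.08,.036,.05))
    if f!='hold': print(rect(W,(.525,.158),.06,.06,.084),rect(W,(.525,.158),.06,.108,.14))
W=np.load('/tmp/bot.npz')['W']; print(rect(W,(.525,.158),.06,.06,.084),rect(W,(.525,.158),.06,.108,.14))
for f,c in(('hold',(.463,-.132)),('bot',(.525,.158))):
    d=np.load(f'/tmp/{f}.npz'); W=d['W']; m=np.nanargmin(np.hypot(W[...,0]-c[0],W[...,1]-c[1])); v,u=divmod(m,512); print(v,u)
    v,u=(170,258) if f=='hold' else (158,244)
    cv2.imwrite(f'/tmp/c{f}.png',cv2.resize(d['img'][v-50:v+50,u-50:u+50,::-1],(400,400),interpolation=cv2.INTER_CUBIC))
cv2.imwrite('pics/crops.png',np.hstack([cv2.imread('/tmp/chold.png'),cv2.imread('/tmp/cbot.png')]))
E
```

```text
hold (((474.2091979980469, -135.06442260742188), (95.97898864746094, 95.87828063964844), 67.9792251586914), 2158, np.float64(0.04306016730468812))
scene (((474.54150390625, -138.4534912109375), (95.6167221069336, 98.65319061279297), 68.2230224609375), 468, np.float64(0.042227748158844))
(((521.5570068359375, 171.13906860351562), (60.41069793701172, 61.100677490234375), 51.776588439941406), 260, np.float64(0.07590241325539665)) (((521.4793090820312, 171.74285888671875), (42.358558654785156, 45.84709167480469), 22.363889694213867), 171, np.float64(0.12028977044089462))
side (((475.226318359375, -137.8345489501953), (97.24266815185547, 96.16104888916016), 67.90315246582031), 645, np.float64(0.04282512313217346))
(((521.6607055664062, 167.77870178222656), (63.56543731689453, 59.7829704284668), 52.68727493286133), 230, np.float64(0.07684771883071134)) (((521.5280151367188, 167.96627807617188), (43.35312271118164, 42.9478645324707), 58.6476936340332), 159, np.float64(0.12098944231424391))
(((520.5440673828125, 173.90304565429688), (60.13674545288086, 59.803653717041016), 51.41548156738281), 828, np.float64(0.07767343025083595)) (((520.7158813476562, 174.69253540039062), (43.999122619628906, 43.745574951171875), 12.182100296020508), 1039, np.float64(0.12160524111008414))
166 250
177 247
```

View pics/crops.png

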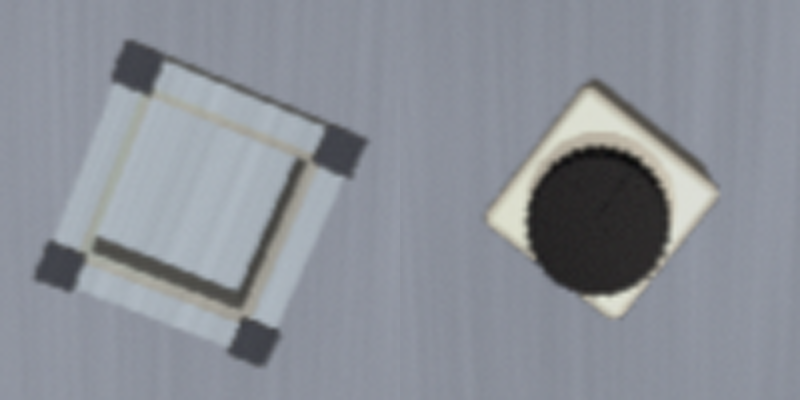

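```bash
python3 - <<'E'
from h import *
def look(c,yaw,z=.28):
    x=np.cross([np.cos(yaw),np.sin(yaw),0],[0,0,-1.])
    env.move_to([c[0]-.02*x[0],c[1]-.02*x[1],z],down(yaw)); env.wait(.4); return shot('wrist')
p,W=look((.474,-.136),1.22); a=rect(W,(.474,-.136),.08,.036,.05); print('holder',a,p['img'].shape)
np.savez('/tmp/hold2.npz',W=W,img=p['img'])
b1=rect(W,(.474,-.136),.036,.0,.02); print('floor',b1)
p,W=look((.521,.172),.93); b=rect(W,(.521,.172),.06,.06,.084); c=rect(W,(.521,.172),.06,.108,.14); print('bottle',b,'cap',c)
cv2.imwrite('pics/bot2.png',p['img'][...,::-1])
if max(abs(c[0][1][i]-44) for i in(0,1))<4:
    xy=np.array(c[0][0])/1000
    env.move_to([*xy,.18],down(.93)); env.move_l([*xy,.105],v=.08); env.wait(.2)
    s=env.get_state(); print(s['tool_pos'],s['ft_force'])
    env.grasp(); env.wait(.3); s=env.get_state(); print(s['t'],s['tool_pos'],s['ft_force'],s['torque'],s['finger_gap']*87,s['grip_force'],s['qpos'])
E
```

```text
holder (((474.0010070800781, -134.45106506347656), (95.36377716064453, 95.53559112548828), 68.08171081542969), 2716, np.float64(0.042998943376905324)) (384, 512, 3)
floor (((474.9622497558594, -134.89389038085938), (63.43606948852539, 61.641021728515625), 67.6705551147461), 1734, np.float64(0.008073202257362189))
bottle (((520.4254150390625, 174.30104064941406), (60.01579666137695, 59.9338264465332), 51.6496467590332), 1017, np.float64(0.07760063532155997)) cap (((520.0650634765625, 174.05355834960938), (44.16777420043945, 44.63005065917969), 52.436241149902344), 1322, np.float64(0.12153265688100692))
[0.52049207 0.17412348 0.10563029] [-0.4223105  -0.85459958  0.4802481 ]
10.35 [0.52000913 0.17398655 0.10497298] [-0.94555155 -0.72090704  0.69750968] [-0.11653738  0.0622169   0.01244242] 43.25392224968643 29.999154629185796 [ 1.79117090e-01  1.77045514e-01  1.84421218e+00 -1.44161825e-04
  1.12050538e+00 -7.50880468e-01]
```

```bash
python3 - <<'E'
from h import *
env.move_l([.520,.174,.19],v=.1); env.wait(.2); s=env.get_state(); print(s['ft_force'],s['finger_gap']*87)
H=np.array([.4743,-.1347]); q=down(.93+.284)
env.move_to([*H,.19],q); env.wait(.4)
p,W=shot('side'); cv2.imwrite('pics/over.png',p['img'][60:300,100:400,::-1])
print(rect(W,H,.06,.140,.168)) # body/shoulder seen from the side
print(rect(W,H,.06,.19,.23))
s=env.get_state(); f0=s['ft_force']; print(s['t'],s['tool_pos'],f0,s['torque'],s['qpos'][5])
for z in (.165,.15,.145,.14,.135,.13,.125,.12,.118,.116,.1145,.113):
    env.move_l([*H,z],v=.06); env.wait(.1); s=env.get_state(); f=s['ft_force']-f0
    print(z,np.round(s['tool_pos'],4),np.round(f,1),np.round(s['torque'],2))
    if np.linalg.norm(f)>12: break
print(s['t'],s['finger_gap']*87)
E
```

```text
[-0.43386793  0.36845393 -1.7222349 ] 43.13507591423881
(((476.0062255859375, -138.77993774414062), (60.304508209228516, 59.56724548339844), 68.03636932373047), 343, np.float64(0.15970555483864612))
(((495.50799560546875, -130.71287536621094), (45.01598358154297, 2.532789945602417), 82.14128875732422), 9, np.float64(0.21070686385180426))
13.1917 [ 0.47443887 -0.13435999  0.19000348] [-0.15569623 -0.91638923 -1.67522619] [ 0.13043229 -0.01136175  0.07419659] -1.6507030927419344
0.165 [ 0.4745 -0.1348  0.1653] [ 0.1  0.6 -0.8] [ 0.09 -0.04  0.02]
0.15 [ 0.4743 -0.1348  0.15  ] [-0.5  1.1 -0.6] [ 0.04 -0.09 -0.01]
0.145 [ 0.4754 -0.1352  0.1469] [-2.6  2.2 11. ] [ 0.28  0.49 -0.02]
0.14 [ 0.4767 -0.1361  0.1452] [-8.4  2.4 28.6] [ 0.47  1.43 -0.06]
15.0583 42.996868994616264
```

```bash
python3 - <<'E'
from h import *
H=np.array([.4743,-.1347])
env.move_l([*H,.165],v=.06); env.wait(.4)
for c in('side','scene'):
    p,W=shot(c); m=p['img']; 
    u,v,w,h=[d for d in env.spot_in(p,'bottle')][0]['rect']; u,v=int(u),int(v); print(c,u,v)
    cv2.imwrite(f'/tmp/{c}.png',cv2.resize(m[v-45:v+45,u-45:u+45,::-1],(400,400),interpolation=cv2.INTER_CUBIC))
    np.savez(f'/tmp/{c}2.npz',W=W,img=m)
    P=W[(np.hypot(W[...,0]-H[0],W[...,1]-H[1])<.06)&(W[...,2]>.05)]
    print(rect(W,H,.05,.055,.15), rect(W,H,.06,.12,.143), rect(W,H,.08,.036,.05))
    k=P[(P[:,2]>.128)&(P[:,2]<.145)]
    A=np.c_[k[:,:2]-H,np.ones(len(k))]; print('shoulder plane',np.linalg.lstsq(A,k[:,2],rcond=None)[0],len(k))
cv2.imwrite('pics/tilt.png',np.hstack([cv2.imread('/tmp/side.png'),cv2.imread('/tmp/scene.png')]))
print(env.get_state()['finger_gap']*87)
E
```

```text
side 228 209
(((475.6408996582031, -138.83578491210938), (59.75985336303711, 59.94126892089844), 67.43321990966797), 685, np.float64(0.11197068407966038)) (((475.68292236328125, -138.98812866210938), (59.51072692871094, 59.7467155456543), 67.43321990966797), 276, np.float64(0.1359191846323241)) (((475.2366638183594, -138.30990600585938), (96.285888671875, 95.95938110351562), 68.02251434326172), 437, np.float64(0.04304430331268949))
shoulder plane [0.01477407 0.06359688 0.13747553] 219
scene 226 170
(((476.4736328125, -137.52456665039062), (60.51884460449219, 60.708946228027344), 68.21709442138672), 781, np.float64(0.11209780986156914)) (((477.8579406738281, -137.55752563476562), (59.02267074584961, 56.80076599121094), 68.6609115600586), 279, np.float64(0.13566837499138995)) (((473.4239501953125, -137.7390594482422), (95.44017028808594, 98.16606903076172), 68.22228240966797), 326, np.float64(0.04213240717500211))
shoulder plane [-0.10914591  0.01145959  0.13888497] 217
43.1894448282027
```

View pics/tilt.png

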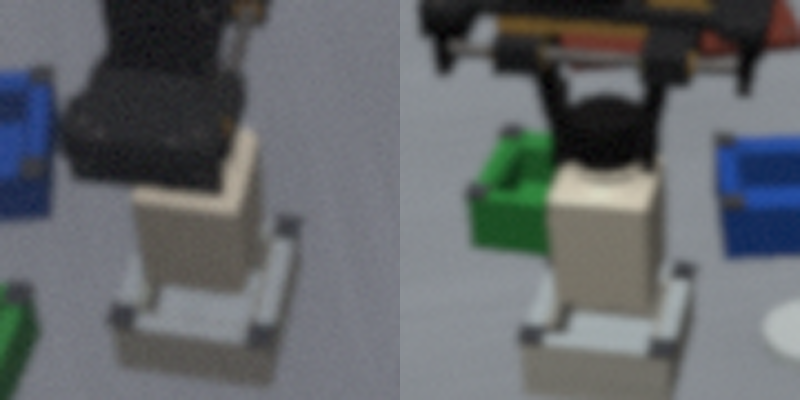

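```bash
python3 - <<'E'
from h import *
H=np.array([.4743,-.1347]); a=np.radians(68.0)
ex=np.array([np.cos(a),np.sin(a)]); ey=np.array([-ex[1],ex[0]])
for c in('side','scene'):
    W=np.load(f'/tmp/{c}2.npz')['W'].reshape(-1,3); W=W[np.isfinite(W[:,0])]
    d=W[:,:2]-H; L=np.c_[d@ex,d@ey,W[:,2]]; L=L[(abs(L[:,:2])<.06).all(1)]
    for nm,z0,z1,hw in(('bottle',.068,.132,.03),('block',.006,.038,.046)):
        B=L[(L[:,2]>z0)&(L[:,2]<z1)]
        for i in(0,1):
            for s in(-1,1):
                m=(abs(B[:,i]*s-hw)<.007)&(abs(B[:,1-i])<hw-.008)
                k=B[m]
                if len(k)<40: continue
                for _ in range(3):
                    A=np.c_[k[:,1-i],k[:,2]-(z0 if nm=='bottle' else .04),np.ones(len(k))]; x=np.linalg.lstsq(A,k[:,i],rcond=None)[0]; r=k[:,i]-A@x; k=k[abs(r)<2.2*r.std()+1e-4]
                print(c,nm,'axis',i,'sign',s,len(k),'yaw,tilt',np.round(x[:2],3),'centre off mm',round((x[2]-s*hw)*1000,2),'rms',round(r.std()*1000,2))
E
```

```text
side bottle axis 0 sign -1 262 yaw,tilt [ 0.003 -0.002] centre off mm -0.82 rms 0.86
side bottle axis 1 sign -1 74 yaw,tilt [-0.005 -0.006] centre off mm -1.74 rms 0.21
side block axis 0 sign -1 192 yaw,tilt [0.002 0.009] centre off mm -1.91 rms 0.82
side block axis 1 sign -1 45 yaw,tilt [-0.     0.004] centre off mm -1.89 rms 0.22
scene bottle axis 0 sign 1 62 yaw,tilt [-0.001 -0.001] centre off mm -2.09 rms 0.24
scene bottle axis 1 sign -1 313 yaw,tilt [ 0.002 -0.007] centre off mm 0.99 rms 1.26
scene block axis 1 sign -1 240 yaw,tilt [ 0.006 -0.002] centre off mm 0.87 rms 1.25
```

```bash
cat >> h.py <<'E'
a=np.radians(68.0); EX=np.array([np.cos(a),np.sin(a)]); EY=np.array([-EX[1],EX[0]])
def loc(v): return np.round([v[:2]@EX,v[:2]@EY,v[2]],2)
E
python3 - <<'E'
from h import *
H=np.array([.4743,-.1347])
for o in ((-1,0),(-1,3),(-1,-3),(2,0),(-4,0)):
    X=H+o[0]*.001*EX+o[1]*.001*EY
    env.move_l([*X,.153],v=.06); env.wait(.15); s0=env.get_state()
    for z in (.149,.147,.145,.143,.140,.136):
        env.move_l([*X,z],v=.06); env.wait(.08); s=env.get_state(); f=s['ft_force']-s0['ft_force']
        print(o,z,round(s['tool_pos'][2],4),'F',loc(f),'T',loc(s['torque']-s0['torque']),'pos',np.round(loc((s['tool_pos']-[*H,0])*1000),1))
        if f[2]>8: break
    else: print('IN',X); break
print(s['t'],s['finger_gap']*87)
E
```

```text
(-1, 0) 0.149 0.149 F [ 1.4  -0.07 -0.67] T [-0.01 -0.06 -0.  ] pos [ -1.   0. 149.]
(-1, 0) 0.147 0.147 F [ 0.5  -0.79 -0.2 ] T [ 0.03 -0.01  0.03] pos [ -1.   0. 147.]
(-1, 0) 0.145 0.1449 F [ 0.86  0.44 -0.36] T [-0.02 -0.06 -0.06] pos [ -1.    0.  144.9]
(-1, 0) 0.143 0.1429 F [ 1.03 -0.91 -0.68] T [-0.05 -0.07 -0.01] pos [ -1.   0. 143.]
(-1, 0) 0.14 0.1399 F [ 0.91 -0.46 -1.07] T [-0.02 -0.05  0.03] pos [-1.000e+00  1.000e-01  1.399e+02]
(-1, 0) 0.136 0.1358 F [ 0.09 -0.52  0.19] T [ 0.03 -0.06 -0.03] pos [-1.000e+00  1.000e-01  1.358e+02]
IN [ 0.47392539 -0.13562718]
18.725 43.131837708963495
```

```bash
python3 - <<'E'
from h import *
X=np.array([.47392539,-.13562718]); H=X; s0=env.get_state()
for z in (.130,.125,.120,.117,.115,.114,.113,.112,.111):
    env.move_l([*X,z],v=.06); env.wait(.08); s=env.get_state(); f=s['ft_force']-s0['ft_force']
    print(z,round(s['tool_pos'][2],4),'F',loc(f),'T',loc(s['torque']-s0['torque']),'pos',np.round(loc((s['tool_pos']-[*H,0])*1000),1))
    if f[2]>5: break
env.wait(.3)
for c in('side','scene'):
    p,W=shot(c); P=W[(np.hypot(W[...,0]-X[0]-.001,W[...,1]-X[1]+.003)<.045)&(W[...,2]>.076)&(W[...,2]<.1)]; print(c,np.median(P[:,2]),len(P))
print(s['t'],s['finger_gap']*87,s['qpos'])
E
```

```text
0.13 0.1298 F [ 1.26 -0.01 -0.03] T [-0.03 -0.    0.02] pos [0.000e+00 1.000e-01 1.298e+02]
0.125 0.1249 F [ 0.72  0.29 -0.19] T [0.   0.01 0.02] pos [-0.000e+00  1.000e-01  1.249e+02]
0.12 0.1198 F [1.31 0.58 0.09] T [-0.01  0.04  0.03] pos [-0.000e+00  1.000e-01  1.198e+02]
0.117 0.1169 F [ 0.91  0.81 -1.01] T [0.03 0.01 0.02] pos [ -0.    0.  116.9]
0.115 0.115 F [ 1.23 -0.22 -0.69] T [-0.02 -0.01 -0.02] pos [ -0.   0. 115.]
0.114 0.114 F [ 1.08  0.06 -0.51] T [-0.02  0.03  0.02] pos [ -0.  -0. 114.]
0.113 0.1129 F [1.11 0.1  0.15] T [-0.03  0.01  0.  ] pos [0.000e+00 1.000e-01 1.129e+02]
0.112 0.1124 F [1.37 1.77 4.02] T [ 0.21 -0.1   0.01] pos [  0.   -0.2 112.4]
0.111 0.112 F [2.18 2.58 9.09] T [ 0.47 -0.13  0.02] pos [  0.2  -0.6 112. ]
side 0.08470404319503605 164
scene 0.08579280041100723 244
21.725 43.49163965215045 [-4.38651545e-01  3.89188244e-02  1.98034789e+00  2.89705831e-04
  1.12113224e+00 -1.65288723e+00]
```

```bash
cat >> h.py <<'E'
def yaw(s):
    q=np.array(s['orientation']); M=R.from_quat(q[[1,2,3,0]]).as_matrix(); return np.arctan2(M[1,1],M[0,1])
E
python3 - <<'E'
from h import *
X=np.array([.47392539,-.13562718]); y0=.93+.284; z0=.1122
env.move_l([*X,z0],v=.05); env.wait(.1); s0=env.get_state(); t0=s0['torque'][2]; print('start',yaw(s0),t0,s0['t'])
d=0
while d<2.75:
    d+=.1; env.move_to([*X,z0-.001*d],down(y0-d)); env.wait(.05); s=env.get_state(); tz=s['torque'][2]
    print(round(d,2),round(y0-d-yaw(s),3),'Tz',round(tz,3),'Fz',round(s['ft_force'][2],1),round(s['t'],2),round(s['tool_pos'][2],4))
    if abs(tz)>.4: break
E
```

```text
start 1.2139753022306914 -0.02098886413055582 22.475
0.1 -0.003 Tz -0.015 Fz 1.6 22.77 0.1121
0.2 -0.004 Tz -0.095 Fz 2.4 23.07 0.112
0.3 -0.004 Tz -0.025 Fz 1.2 23.38 0.1119
0.4 -0.004 Tz -0.062 Fz 1.7 23.68 0.1118
0.5 -0.004 Tz -0.057 Fz 1.8 23.98 0.1117
0.6 -0.004 Tz -0.047 Fz 1.3 24.27 0.1116
0.7 -0.004 Tz -0.039 Fz 1.5 24.57 0.1115
0.8 -0.004 Tz -0.063 Fz 2.8 24.88 0.1114
0.9 -0.004 Tz -0.034 Fz 1.7 25.18 0.1113
1.0 -0.004 Tz -0.045 Fz 2.1 25.48 0.1112
1.1 -0.004 Tz 0.001 Fz 1.8 25.77 0.1111
1.2 -0.004 Tz 0.049 Fz 1.1 26.07 0.111
1.3 -0.004 Tz -0.034 Fz 2.6 26.38 0.1109
1.4 -0.004 Tz -0.095 Fz 2.2 26.68 0.1108
1.5 -0.004 Tz -0.014 Fz 2.5 26.98 0.1107
1.6 -0.004 Tz -0.068 Fz 1.9 27.27 0.1106
1.7 -0.005 Tz 0.523 Fz 2.8 27.57 0.1105
```

```bash
python3 - <<'E'
from h import *
X=np.array([.47392539,-.13562718]); y0=.93+.284; z0=.1122
def go(d):
    env.move_to([*X,z0-.001*d],down(y0-d)); env.wait(.05); s=env.get_state()
    print(round(d,2),round(y0-d-yaw(s),3),'Tz',round(s['torque'][2],3),'Fz',round(s['ft_force'][2],1),round(s['t'],2),round(s['tool_pos'][2],4),round(s['grip_force'],1)); return s
go(1.74); env.wait(.4)
for d in (1.6,1.3,1.0,.7,.4,.2,.05): go(d)
env.wait(.4)
for c in('side','scene'):
    p,W=shot(c); P=W[(np.hypot(W[...,0]-X[0]-.001,W[...,1]-X[1]+.003)<.045)&(W[...,2]>.076)&(W[...,2]<.1)]; print(c,np.median(P[:,2]),len(P),rect(W,X+[.001,-.003],.05,.076,.095)[0])
s=env.get_state(); print(s['ft_force'],s['torque'],s['grip_force'],s['finger_gap']*87)
E
```

```text
1.74 -0.003 Tz 0.682 Fz 3.2 27.88 0.1105 30.0
1.6 0.005 Tz 0.042 Fz 1.7 28.58 0.1106 30.0
1.3 0.005 Tz 0.049 Fz 2.2 29.02 0.111 30.0
1.0 0.005 Tz -0.031 Fz 1.7 29.47 0.1113 30.0
0.7 0.005 Tz 0.04 Fz 1.4 29.91 0.1115 30.0
0.4 0.005 Tz 0.055 Fz 2.0 30.35 0.1118 30.0
0.2 0.006 Tz 0.038 Fz 1.8 30.71 0.112 30.0
0.05 0.006 Tz 0.005 Fz 1.8 31.02 0.1122 30.0
side 0.08443223351552198 180 ((475.2674560546875, -139.82037353515625), (58.48952102661133, 58.380802154541016), 69.01988220214844)
scene 0.08542708965527718 240 ((476.9465026855469, -138.44729614257812), (59.3985481262207, 56.50041580200195), 70.62503051757812)
[-0.09601985  0.25435249  2.02827222] [ 0.03501774 -0.12525023 -0.03833139] 29.997771866619587 43.20221071274179
```

```bash
python3 -c "
from h import *
print(env.close_job()); print(env.get_state()['t'])"
```

```text
the job is handed in; nothing more can be done
None
the job is handed in; nothing more can be done
```

I handed the job in at about 31 s: the bottle stands home in the metal holder, and the cap went down to its stop and was backed off about a quarter turn (estimated 1.5–1.7 rad), still gripped at 30 N. The judge returned no verdict, the angle comes from tool rotation rather than a view of the rib, and I did not re-check the bystanders.

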